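# Pack the good electrode inserts into the cell kit caddy

## Task

Pack the electrode caddy: stand each of the three good, white-bodied electrode inserts upright on the floor of the bay that has the colour of its cap, setting it down rather than dropping it. The black-bodied inserts are worn out: leave them where they stand, even though their caps have the same colours, and do not disturb the jar and the mouse.

Things in the scene. Friction and masses are not known exactly. Their poses are not given: they have to be found in the camera images.
- good_blue_mid (a point): Good electrode insert with a blue cap (loose). Standing upright: a round foot flange 46 mm in diameter and 10 mm high, a round body 30 mm in diameter from 10 to 56 mm, a blue cap 30 mm in diameter from 56 to 66 mm, and on top a small brass contact pin 8 mm in diameter up to 72 mm; about 0.12 kg. Foot and body are WHITE. The point is on its axis, 36 mm above its underside; z runs up the axis.
- good_green_mid (a point): Good electrode insert with a green cap (loose). Standing upright: a round foot flange 46 mm in diameter and 10 mm high, a round body 30 mm in diameter from 10 to 56 mm, a green cap 30 mm in diameter from 56 to 66 mm, and on top a small brass contact pin 8 mm in diameter up to 72 mm; about 0.12 kg. Foot and body are WHITE. The point is on its axis, 36 mm above its underside; z runs up the axis.
- good_yellow_mid (a point): Good electrode insert with a yellow cap (loose). Standing upright: a round foot flange 46 mm in diameter and 10 mm high, a round body 30 mm in diameter from 10 to 56 mm, a yellow cap 30 mm in diameter from 56 to 66 mm, and on top a small brass contact pin 8 mm in diameter up to 72 mm; about 0.12 kg. Foot and body are WHITE. The point is on its axis, 36 mm above its underside; z runs up the axis.
- worn_blue_mid (a point): Worn-out look-alike with a blue cap (loose), to be left alone. Standing upright: a round foot flange 46 mm in diameter and 10 mm high, a round body 30 mm in diameter from 10 to 56 mm, a blue cap 30 mm in diameter from 56 to 66 mm, and on top a small brass contact pin 8 mm in diameter up to 72 mm; about 0.12 kg. Foot and body are BLACK. The point is on its axis, 36 mm above its underside; z runs up the axis.
- worn_green_mid (a point): Worn-out look-alike with a green cap (loose), to be left alone. Standing upright: a round foot flange 46 mm in diameter and 10 mm high, a round body 30 mm in diameter from 10 to 56 mm, a green cap 30 mm in diameter from 56 to 66 mm, and on top a small brass contact pin 8 mm in diameter up to 72 mm; about 0.12 kg. Foot and body are BLACK. The point is on its axis, 36 mm above its underside; z runs up the axis.
- bay_blue_in (a point): blue bay: fixed square open box, 72 x 72 x 22 mm outside, walls and floor 4 mm, inside 64 x 64. Point: centre of its inner floor, 14 mm above the bench, 18 mm below the rim; z up, y along the row of bays, turned up to 20 degrees. The 3 bays stand 80 mm apart, colours in any order, on a fixed grey carrier 90 x 250 x 10 mm with a steel grip 36 mm high at each end, 121 mm from the middle bay's centre.
- bay_green_in (a point): green bay: fixed square open box, 72 x 72 x 22 mm outside, walls and floor 4 mm, inside 64 x 64. Point: centre of its inner floor, 14 mm above the bench, 18 mm below the rim; z up, y along the row of bays, turned up to 20 degrees. The 3 bays stand 80 mm apart, colours in any order, on a fixed grey carrier 90 x 250 x 10 mm with a steel grip 36 mm high at each end, 121 mm from the middle bay's centre.
- bay_yellow_in (a point): yellow bay: fixed square open box, 72 x 72 x 22 mm outside, walls and floor 4 mm, inside 64 x 64. Point: centre of its inner floor, 14 mm above the bench, 18 mm below the rim; z up, y along the row of bays, turned up to 20 degrees. The 3 bays stand 80 mm apart, colours in any order, on a fixed grey carrier 90 x 250 x 10 mm with a steel grip 36 mm high at each end, 121 mm from the middle bay's centre.
- jar_mid (a point): Bystander: amber glass jar with a white lid, 60 mm in diameter, 80 mm high, loose; the point is at its centre, 40 mm up.
- mouse_mid (a point): Bystander: black computer mouse, 100 x 60 mm, 33 mm high, loose; the point is at its centre, 16.5 mm up; x along its length.

How it is judged:
By the outcome, as a careful person would: the job done as asked, in the order asked, and still so for the second after the job is handed in, with the robot touching nothing.
It also fails if it takes over 77 s, if anything falls off the work surface, if the arm or the gripper's body presses on something with over 40 N, if the wrist force passes 120 N, or if a joint passes its speed limit or range.

## Robot

A 7-joint arm with a two-finger parallel gripper is mounted at the origin on the work surface. World frame = base frame: x ahead of the robot, y to its left, z up, the work surface at z = 0. Lengths are in m, angles in degrees, forces in N, time in s.
With the tool pointing down it reaches from about 0.35 to 0.9 m from the base axis. Payload 7.2 kg.
Tool frame: the origin (TCP) lies where the fingers leave the gripper's body, on its centre line; the fingertips stand 73 mm ahead of it and the grasp point (between the pads) lies 54 mm ahead of it (tip_extent is the distance from the TCP to the fingertips, in m); z points along the fingers, y is the line along which they close (so a half turn about z gives the same grasp; the last joint's range is limited). The gripper opens to 85 mm and grips with 20 to 120 N. Pads are 22 mm wide; open, the fingers measure 114 mm over their backs; the gripper's body (76 mm by 85 mm) begins 54 mm behind the grasp point. The pads swing forward as they close: fully open they stand 13 mm farther back than shut.
Start: joints at [59.404, 23.554, -0.728, 91.456, 0.321, 64.991, -4.71], TCP at [0.281, -0.558, 0.304] pointing down, gripper open.
Joint ranges: [-169.25, 169.25], [-16.82, 113.86], [-84.01, 82.57], [7.8, 145.47], [-59.2, 239.2], [7.22, 106.19], [-163.78, 163.78]. Speed limits (degrees/s): [136.94, 136.94, 172.46, 172.46, 180, 180, 180].

## Interface

Orientations are given as a 3x3 rotation matrix whose columns are the frame's x, y, z axes.
In Python, from station import observe, capture, get_calibration, hand_in, tip_extent gives the robot as it stands. The module is installed in compiled form; this text tells all that it offers.
- The arm moves only by the tool arm_command, never from a script. Its argument "rows" is a list that holds one entry, the list of rows, each a list of 7 numbers: the turn, a rotation vector about the tool's x, y, z in units of 30 degrees (1.0 is 30 degrees), then the shift along the tool's x, y, z in units of 300 mm (1.0 is 300 mm), then the gripper's target within -1 to 1 (fully open at 1, half-way at 0, shut at -1). In form: [[[ax, ay, az, dx, dy, dz, gripper], ...]]. A call has 1 to 8 rows; each row shifts and turns the commanded pose from where the row before left it, along the tool's axes as they then stand; what a row does not reach is not made up. A row lasts 1/8 s, in which the tool goes at most 62.5 mm and 10.7 degrees, less where a joint would pass 70% of its speed; a pose out of reach is approached as far as the arm can. A call with a number of a shift or a turn outside -1 to 1 is refused whole. A call with a gripper value outside its range is refused whole. The fingers move at their own pace and stop on an object; the grip force is fixed at half the most. Time passes only in rows, so rows that do not move let the fingers close. It gives the time, the measured TCP pose, the force, the opening and the grip force at its end, in the units of the state.
- observe(): the state, without advancing time (a new reading comes with each control period).
- capture(name): name is "side" or "top" or "wrist"; returns the picture (384x512x3 uint8, red, green, blue); there is no depth.
- get_calibration(name): a dict with "K" (3x3 intrinsics, pixels), "dist" ([k1, k2, p1, p2, k3] as OpenCV has them; the pictures are not rectified), "origin" and "rotation" of the camera in the world. Camera axes: x right, y down, z forward; pixel columns grow to the right and rows downward; lengths in m; the calibration is good to about 2 mm. A picture is of the moment at which its call begins: read the wrist's pose just before it. get_calibration takes no time and is no camera call; for the wrist camera it gives the pose at the moment of the call.
- hand_in(): hands the job in; it is judged then, once.
The state is a dict: "t": time; "joint_pos": joint angles; "joint_velocities": joint speeds; "joint_torque": joint torques, N m; "tool_pos": TCP position; "orientation": TCP orientation; "wrist_force": force on the tool from outside, world axes, zero at the start; "ft_torque": the same for the moment, N m; "gripper_width": finger opening in m; "finger_force": force on a finger pad.
Only numpy, scipy, OpenCV 4.12 (cv2) and the standard library are available. Lean on these libraries where they do the work, as an engineer would, in place of code of your own. Each camera call takes 0.05 s, during which the arm holds its last target. There are 200 camera calls.

## Working session

There is one attempt and no reset: what is moved stays moved. The work goes in short steps, Python scripts to look and compute and a tool call to move; the robot and the scene stay as the last step left them, time stands still between calls to the robot, and variables do not carry over. Pictures are saved under pics/ and viewed, at most 14 in all, crops included, and the job is handed in when it is done.

Besides the shell and the picture viewer there is one more tool, called after "Emit:" in YAML: its name, and indented under it one key for each argument. arm_command: Moves the arm, as the interface text tells. Its arguments: {"type":"object","properties":{"rows":{"type":"array"}},"required":["rows"]}

```bash
mkdir -p pics; python3 - <<'E'
from station import *
import cv2
s=observe();print(s['t'],s['tool_pos'],s['orientation'],s['gripper_width'],tip_extent)
ims=[]
for n in ('top','side'):
    im=capture(n);cv2.imwrite(f'pics/{n}0.png',im[:,:,::-1]);c=get_calibration(n);print(n,c['origin'],c['rotation'],c['K'],c['dist'])
E
```

```text
0.0 [ 0.28050441 -0.55809986  0.30304673] [[ 8.93470581e-01  4.49120980e-01 -8.16790551e-04]
 [ 4.49121710e-01 -8.93469516e-01  1.38343905e-03]
 [-1.08445957e-04 -1.60290046e-03 -9.99998709e-01]] 0.08540936536089838 0.0726
top [0.42148958 0.01492657 1.00490274] [[-0.0152445  -0.99102114  0.13283341]
 [-0.99982127  0.01362273 -0.01310938]
 [ 0.01118212 -0.13300951 -0.99105168]] [[365.55087363   0.         257.3408914 ]
 [  0.         365.55087363 195.80705054]
 [  0.           0.           1.        ]] [0.02319281 0.         0.         0.         0.        ]
side [0.38214301 1.06952799 0.71461073] [[-0.98979148 -0.0859991   0.11365289]
 [-0.14159494  0.50249776 -0.85290496]
 [ 0.01623874 -0.86029074 -0.50954504]] [[456.75840636   0.         259.15362908]
 [  0.         456.75840636 196.48437046]
 [  0.           0.           1.        ]] [-0.07689454  0.          0.          0.          0.        ]
```

View pics/top0.png

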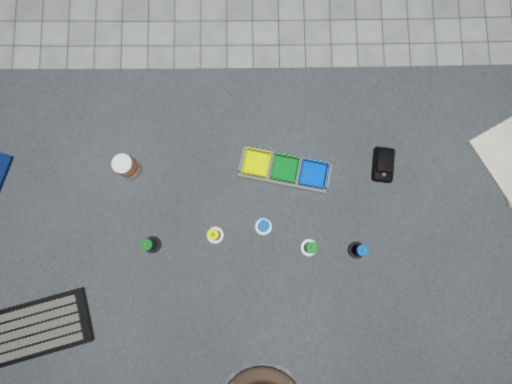

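View pics/side0.png

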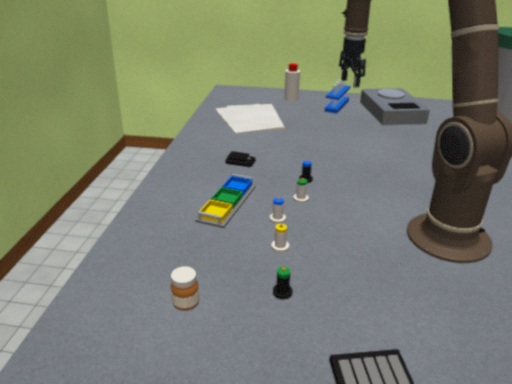

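Top view: the good inserts are yellow (213,235), blue (263,227) and green (311,248). The worn ones are green (148,244) and blue (361,250). The bays are yellow (257,163), green (285,168) and blue (314,174), with the jar at (124,165) and the mouse at (383,165).

```bash
cat > h.py <<'E'
from station import *
import cv2, numpy as np
def ray(c,uv,z):
    p=cv2.undistortPoints(np.array([[uv]],float),np.array(c['K']),np.array(c['dist']))[0,0]
    d=np.array(c['rotation'])@[p[0],p[1],1.]; o=np.array(c['origin'])
    return (o+d*(z-o[2])/d[2])[:2]
HUE=dict(blue=(95,125),green=(45,80),yellow=(22,36))
def blobs(im,amin=25):
    h=cv2.cvtColor(im,cv2.COLOR_RGB2HSV); out=[]
    for n,(a,b) in HUE.items():
        m=cv2.inRange(h,(a,140,50),(b,255,255))
        k,l,st,ce=cv2.connectedComponentsWithStats(m)
        for i in range(1,k):
            if st[i,4]>=amin: out.append((n,int(st[i,4]),ce[i],l==i))
    return out
E
python3 - <<'E'
from h import *
im=cv2.imread('pics/top0.png')[:,:,::-1].copy();c=get_calibration('top')
for n,a,ce,m in blobs(im):
    z=.018 if a>300 else .062
    print(n,a,ce.round(1),ray(c,ce,z).round(4))
h=cv2.cvtColor(im,cv2.COLOR_RGB2HSV)
# white feet
w=cv2.inRange(h,(0,0,170),(179,60,255));k,l,st,ce=cv2.connectedComponentsWithStats(w)
for i in range(1,k):
    x,y,ww,hh,a=st[i]
    if a>30 and 190<y<300: print('foot',x,y,ww,hh,ray(c,(x+(ww-1)/2,y+(hh-1)/2),.008).round(4))
B=[ray(c,ce,.018) for n,a,ce,m in blobs(im) if a>300]
d=ray(c,(257,163),.018)-ray(c,(314,174),.018);print(np.degrees(np.arctan2(d[1],d[0])))
E
```

```text
blue 242 [  3.8 166.2] [0.6341 0.6558]
blue 669 [313.5 173.3] [ 0.6142 -0.1534]
blue 89 [361.  249.7] [ 0.4054 -0.2603]
foot 255 218 17 18 [ 0.4706 -0.0124]
foot 206 226 18 18 [0.451  0.1194]
foot 301 239 14 18 [ 0.4123 -0.1316]
78.10320503100907
```

```bash
python3 - <<'E'
from h import *
im=cv2.imread('pics/top0.png')[:,:,::-1].copy();c=get_calibration('top')
h=cv2.cvtColor(im,cv2.COLOR_RGB2HSV)
for u,v in [(257,163),(285,168),(314,174),(213,235),(216,234),(263,227),(263,224),(312,248),(314,250),(148,244),(361,250)]: print(u,v,h[v,u],im[v,u])
E
sed -i 's/blue=(95,125),green=(45,80),yellow=(22,36)/blue=(95,125),green=(40,90),yellow=(20,39)/; s/(a,140,50)/(a,110,50)/' h.py
python3 - <<'E'
from h import *
im=cv2.imread('pics/top0.png')[:,:,::-1].copy();c=get_calibration('top')
for n,a,ce,m in blobs(im):
    z=.018 if a>300 else .062
    print(n,a,ce.round(1),ray(c,ce,z).round(4))
E
```

```text
257 163 [ 31 126 217] [213 217 110]
285 168 [ 68 121 179] [ 94 179 116]
314 174 [103 157 219] [ 84 159 219]
213 235 [ 27 118 190] [190 181 102]
216 234 [ 31 118 216] [212 216 116]
263 227 [104 104 201] [119 164 201]
263 224 [ 21  22 162] [162 158 148]
312 248 [ 24 116 174] [174 158  95]
314 250 [ 67 118 188] [101 188 122]
148 244 [ 67 116 174] [ 95 174 113]
361 250 [104 108 172] [ 99 139 172]
blue 262 [  4.  166.4] [0.6334 0.6553]
blue 704 [313.4 173.3] [ 0.614  -0.1532]
blue 66 [263.3 225.3] [ 0.4711 -0.0117]
blue 110 [361.4 249.7] [ 0.4054 -0.2613]
green 614 [284.6 167.8] [ 0.6307 -0.0743]
green 72 [146.7 244.2] [0.4276 0.2856]
green 58 [311.4 247.2] [ 0.4135 -0.1337]
yellow 659 [255.6 162.1] [0.6475 0.0051]
yellow 79 [213.  234.1] [0.4505 0.1176]
```

Emit:
arm_command:
  rows:
    - [[0,0,-0.342,0,0,0,1],[0,0,-0.342,0,0,0,1],[0,0,-0.342,0,0,0,1],[0,0,-0.342,0,0,0,1],[0,0,-0.342,0,0,0,1],[0,0,0,0,0,0,1]]

```text
t: 0.85
tool_pos: [0.2804, -0.5583, 0.3034]
orientation: [[0.209, 0.978, -0.0], [0.978, -0.209, 0.001], [0.001, -0.0, -1.0]]
wrist_force: [-0.5, 0.2, 0.2]
gripper_width: 0.0853
finger_force: 0.0
```

Emit:
arm_command:
  rows:
    - [[0,0,0,0.185,0.017,0,1],[0,0,0,0.185,0.017,0,1],[0,0,0,0.185,0.017,0,1],[0,0,0,0.185,0.017,0,1],[0,0,0,0.185,0.017,0,1],[0,0,0,0.185,0.017,0,1],[0,0,0,0.185,0.017,0,1],[0,0,0,0.185,0.017,0,1]]

```text
t: 1.85
tool_pos: [0.4132, -0.1309, 0.3041]
orientation: [[0.213, 0.977, 0.001], [0.977, -0.213, -0.0], [-0.0, 0.001, -1.0]]
wrist_force: [1.2, -0.1, 0.3]
gripper_width: 0.0852
finger_force: 0.0
```

```bash
cat >> h.py <<'E'
def delta(target):
    s=observe(); R=np.array(s['orientation']); d=np.array(target)-s['tool_pos']
    return (R.T@d/.3).round(3)
def status():
    s=observe();R=np.array(s['orientation'])
    print('t',s['t'],'pos',np.round(s['tool_pos'],4),'yaw_y',np.degrees(np.arctan2(R[1,1],R[0,1])).round(2),'tilt',R[:,2].round(4),'w',round(s['gripper_width'],4),'ff',np.round(s['finger_force'],1),'F',np.round(s['wrist_force'],1),'q',np.round(s['joint_pos'],0))
E
python3 - <<'E'
from h import *
status()
c=get_calibration('wrist');im=capture('wrist');cv2.imwrite('pics/w1.png',im[:,:,::-1])
print(c['origin'],c['rotation'])
for n,a,ce,m in blobs(im,150): print(n,a,ce.round(1),ray(c,ce,.062).round(4),ray(c,ce,.016).round(4))
print(delta((.4135,-.133,.096)))
E
```

```text
t 1.85 pos [ 0.4132 -0.1309  0.3041] yaw_y -12.31 tilt [ 6.e-04 -3.e-04 -1.e+00] w 0.0852 ff 0.0 F [ 1.2 -0.1  0.3] q [ 37.   7. -28. 115.   4.  59.  -5.]
[ 0.42961379 -0.05509541  0.3733974 ] [[ 0.977032   -0.20346276 -0.06333548]
 [-0.21308887 -0.93109177 -0.29607643]
 [ 0.00126938  0.30277223 -0.9530621 ]]
blue 761 [292.9  35.6] [ 0.473  -0.0112] [ 0.4794 -0.0047]
blue 4481 [433.1 145.7] [ 0.5939 -0.14  ] [ 0.6182 -0.1526]
blue 474 [275.1 281.8] [ 0.4066 -0.2602] [ 0.4032 -0.2905]
green 4507 [445.4  71.7] [ 0.6099 -0.071 ] [ 0.6366 -0.0734]
yellow 2245 [451.5  14.1] [ 0.6187 -0.0217] [ 0.6467 -0.0168]
[-0.033 -0.     0.695]
```

View pics/w1.png

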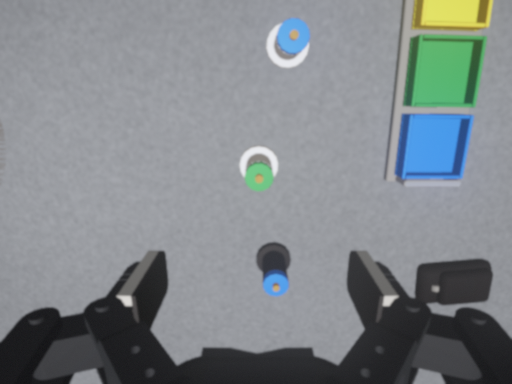

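Wrist view: the good green cap is at (259,178) with its foot at (259,164), the good blue at (293,36) and the worn blue at (275,284). The blue bay is near (433,146).

```bash
python3 - <<'E'
from h import *
c=get_calibration('wrist')
print(ray(c,(259,178),.066),ray(c,(259,164),.006),ray(c,(287.5,45),.006),ray(c,(293,35.6),.064))
for p in [(.4133,-.133,.135),(.4133,-.133,.096)]: print(delta(p))
E
```

```text
[ 0.41699887 -0.12681071] [ 0.4178317  -0.12521014] [ 0.47492632 -0.00273054] [ 0.47431639 -0.00306039]
[-0.033 -0.001  0.565]
[-0.034 -0.001  0.695]
```

Emit:
arm_command:
  rows:
    - [[0,0,0,-0.035,0.005,0.14,1],[0,0,0,0,0,0.14,1],[0,0,0,0,0,0.14,1],[0,0,0,0,0,0,1],[0,0,0,0,0,0,1],[0,0,0,0,0,0,1]]

```text
t: 2.65
tool_pos: [0.4133, -0.1435, 0.1795]
orientation: [[0.209, 0.978, 0.003], [0.978, -0.209, -0.001], [-0.001, 0.003, -1.0]]
wrist_force: [0.6, 0.1, 0.1]
gripper_width: 0.0856
finger_force: 0.0
```

```bash
python3 - <<'E'
from h import *
status()
c=get_calibration('wrist');im=capture('wrist');cv2.imwrite('pics/w2.png',im[:,:,::-1])
for n,a,ce,m in blobs(im,150): print(n,a,ce.round(1),ray(c,ce,.062).round(4))
print(delta((.415,-.1335,.096)))
np.save('c2.npy',c,allow_pickle=True)
E
```

```text
t 2.65 pos [ 0.4133 -0.1435  0.1795] yaw_y -12.07 tilt [ 0.0027 -0.0012 -1.    ] w 0.0856 ff 0.0 F [0.6 0.1 0.1] q [ 35.  17. -26. 123.  11.  42. -10.]
blue 4679 [487.2 159.1] [ 0.5625 -0.1339]
blue 228 [277.3 345.7] [ 0.4072 -0.2463]
green 2758 [496.8  51.4] [ 0.5685 -0.0714]
green 808 [257.3 211.1] [ 0.4152 -0.1373]
[ 0.034 -0.002  0.278]
```

View pics/w2.png

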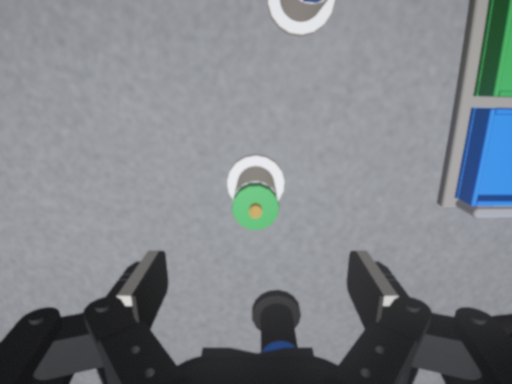

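Wrist view: the green cap's pin is at (256,211), centred between the fingers. The tool needs about 8 mm along its x, then it can go down.

Emit:
arm_command:
  rows:
    - [[0,0,0,0.029,0,0,1],[0,0,0,0,0,0.1,1],[0,0,0,0,0,0.1,1],[0,0,0,0,0,0.078,1],[0,0,0,0,0,0,1],[0,0,0,0,0,0,1],[0,0,0,0,0,0,1]]

```text
t: 3.58
tool_pos: [0.4148, -0.1348, 0.0956]
orientation: [[0.208, 0.978, 0.002], [0.978, -0.208, -0.001], [-0.0, 0.002, -1.0]]
wrist_force: [0.4, 0.9, -0.9]
gripper_width: 0.0854
finger_force: 0.0
```

Emit:
arm_command:
  rows:
    - [[0,0,0,0,0,0,-1],[0,0,0,0,0,0,-1],[0,0,0,0,0,0,-1],[0,0,0,0,0,0,-1],[0,0,0,0,0,0,-1],[0,0,0,0,0,0,-1],[0,0,0,0,0,0,-1],[0,0,0,0,0,0,-1]]

```text
t: 4.58
tool_pos: [0.4142, -0.1348, 0.0948]
orientation: [[0.208, 0.978, 0.0], [0.978, -0.208, -0.0], [-0.0, 0.0, -1.0]]
wrist_force: [-0.1, 0.7, 5.4]
gripper_width: 0.0293
finger_force: 58.7
```

```bash
python3 - <<'E'
from h import *
status()
im=capture('wrist');cv2.imwrite('pics/w3.png',im[:,:,::-1])
E
```

```text
t 4.575 pos [ 0.4142 -0.1348  0.0948] yaw_y -12.02 tilt [ 2.e-04 -3.e-04 -1.e+00] w 0.0293 ff 58.7 F [-0.1  0.7  5.4] q [ 30.  26. -22. 126.  19.  31. -18.]
```

View pics/w3.png

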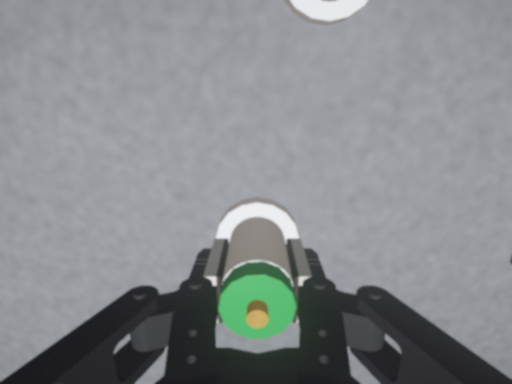

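The good green insert is gripped squarely between the pads, with its pin at (257,314).

Emit:
arm_command:
  rows:
    - [[0,0,0,0,0,-0.05,-1],[0,0,0,0,0,-0.12,-1],[0,0,0,0,0,-0.15,-1],[0,0,0,0.05,0.15,0,-1],[0,0,0,0.05,0.15,0,-1],[0,0,0,0,0,0,-1],[0,0,0,0,0,0,-1],[0,0,0,0,0,0,-1]]

```text
t: 5.62
tool_pos: [0.5072, -0.1244, 0.1905]
orientation: [[0.209, 0.978, -0.001], [0.978, -0.209, -0.0], [-0.0, -0.001, -1.0]]
wrist_force: [-0.2, 0.2, -0.5]
gripper_width: 0.0286
finger_force: 59.7
```

```bash
python3 - <<'E'
from h import *
status()
def rep(im,c,amin):
    for n,a,ce,m in blobs(im,amin):
        ys,xs=np.nonzero(m)
        r=cv2.minAreaRect(np.c_[xs,ys].astype(np.float32))
        b=cv2.boxPoints(r); P=np.array([ray(c,p,.032) for p in b])
        e=np.roll(P,-1,0)-P
        print(n,a,'cent',ray(c,ce,.03).round(4),'box',P.mean(0).round(4),'sides',np.linalg.norm(e,axis=1).round(3),'ang',np.degrees(np.arctan2(e[:,1],e[:,0])).round(1))
rep(cv2.imread('pics/top0.png')[:,:,::-1].copy(),get_calibration('top'),300)
c=get_calibration('wrist');im=capture('wrist');cv2.imwrite('pics/w4.png',im[:,:,::-1]);rep(im,c,1500)
E
```

```text
t 5.625 pos [ 0.5072 -0.1244  0.1905] yaw_y -12.04 tilt [-1.1e-03 -3.0e-04 -1.0e+00] w 0.0286 ff 59.7 F [-0.2  0.2 -0.5] q [ 29.  24. -26. 111.  14.  48. -16.]
blue 704 cent [ 0.6116 -0.1511] box [ 0.6114 -0.1508] sides [0.073 0.073 0.073 0.072] ang [ -11.8 -101.3  167.6   78.8]
green 614 cent [ 0.6281 -0.0732] box [ 0.6278 -0.073 ] sides [0.069 0.067 0.069 0.067] ang [ -11.6 -101.6  167.9   78.4]
yellow 659 cent [0.6447 0.0052] box [0.6445 0.0054] sides [0.072 0.07  0.072 0.069] ang [ -11.7 -102.3  167.8   77.8]
blue 1937 cent [ 0.4645 -0.0051] box [ 0.465  -0.0053] sides [0.034 0.033 0.035 0.034] ang [ -12.9 -105.4  167.3   72.2]
blue 8722 cent [ 0.6123 -0.1469] box [ 0.6138 -0.1493] sides [0.08  0.077 0.089 0.075] ang [-11.7 -91.2 167.5  82.8]
green 9824 cent [ 0.6298 -0.0718] box [ 0.6311 -0.0732] sides [0.069 0.075 0.072 0.082] ang [ 81.1 -12.5 -93.5 166.5]
green 3445 cent [ 0.4871 -0.2169] box [ 0.487  -0.2187] sides [0.068 0.065 0.071 0.071] ang [  60.1  -32.9 -115.3  145.3]
yellow 4019 cent [ 0.639 -0.021] box [ 0.6389 -0.0218] sides [0.078 0.023 0.08  0.022] ang [-10.3 -92.3 169.4  82.6]
```

View pics/w4.png

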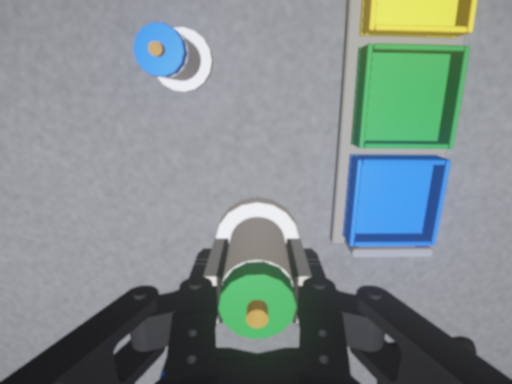

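Wrist view: the insert hangs upright. The green bay is centred near (410,97), blue near (397,200) and yellow partly visible at (418,15). The row runs along tool x.

Emit:
arm_command:
  rows:
    - [[0,0,0,0.084,0.12,0,-1],[0,0,0,0.084,0.12,0,-1],[0,0,0,0.084,0.12,0,-1],[0,0,0,0,0,0,-1],[0,0,0,0,0,0,-1],[0,0,0,0,0,0,-1]]

```text
t: 6.42
tool_pos: [0.6287, -0.0737, 0.1905]
orientation: [[0.209, 0.978, -0.001], [0.978, -0.209, -0.001], [-0.001, -0.001, -1.0]]
wrist_force: [-0.1, -0.6, -1.0]
gripper_width: 0.0289
finger_force: 59.9
```

```bash
python3 - <<'E'
from h import *
status();print(delta((.6285,-.073,.109)))
im=capture('wrist');cv2.imwrite('pics/w5.png',im[:,:,::-1])
E
```

```text
t 6.425 pos [ 0.6287 -0.0737  0.1905] yaw_y -12.08 tilt [-8.e-04 -8.e-04 -1.e+00] w 0.0289 ff 59.9 F [-0.1 -0.6 -1. ] q [ 20.  33. -25.  95.  16.  55. -23.]
[ 0.003 -0.001  0.272]
```

View pics/w5.png

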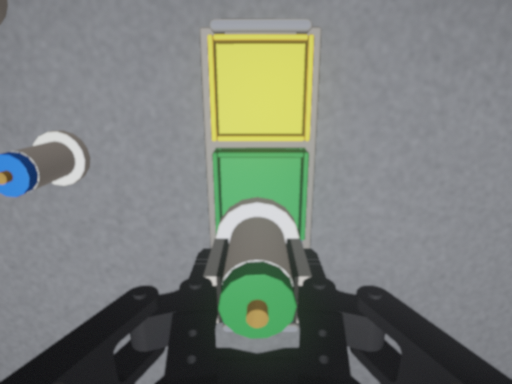

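Wrist view: the insert is over the green bay. The row's centre line is at column 261 and the insert's at 257, so a shift of about 2 mm along +y is needed.

Emit:
arm_command:
  rows:
    - [[0,0,0,0.003,0.006,0.09,-1],[0,0,0,0,0,0.09,-1],[0,0,0,0,0,0.05,-1],[0,0,0,0,0,0.02,-1],[0,0,0,0,0,0.01,-1],[0,0,0,0,0,0,-1],[0,0,0,0,0,0,-1],[0,0,0,0,0,0,-1]]

```text
t: 7.48
tool_pos: [0.6319, -0.0721, 0.113]
orientation: [[0.208, 0.978, 0.001], [0.978, -0.208, -0.0], [0.0, 0.001, -1.0]]
wrist_force: [-1.0, -0.3, -1.2]
gripper_width: 0.0285
finger_force: 59.9
```

Emit:
arm_command:
  rows:
    - [[0,0,0,0,0,0.005,-1],[0,0,0,0,0,0.003,-1],[0,0,0,0,0,0,-1],[0,0,0,0,0,0,-1],[0,0,0,0,0,0,-1]]

```text
t: 8.1
tool_pos: [0.6317, -0.0721, 0.1101]
orientation: [[0.208, 0.978, 0.0], [0.978, -0.208, 0.0], [0.0, 0.0, -1.0]]
wrist_force: [0.1, 0.7, -1.3]
gripper_width: 0.0288
finger_force: 59.9
```

Emit:
arm_command:
  rows:
    - [[0,0,0,0,0,0.003,-1],[0,0,0,0,0,0,-1],[0,0,0,0,0,0,-1],[0,0,0,0,0,0,-1]]

```text
t: 8.6
tool_pos: [0.6317, -0.0721, 0.1092]
orientation: [[0.208, 0.978, -0.0], [0.978, -0.208, -0.0], [-0.0, -0.0, -1.0]]
wrist_force: [0.6, 0.3, -1.9]
gripper_width: 0.0288
finger_force: 59.9
```

Emit:
arm_command:
  rows:
    - [[0,0,0,0,0,0.003,-1],[0,0,0,0,0,0,-1],[0,0,0,0,0,0,-1],[0,0,0,0,0,0,-1]]

```text
t: 9.1
tool_pos: [0.6318, -0.0721, 0.1089]
orientation: [[0.208, 0.978, 0.0], [0.978, -0.208, -0.0], [-0.0, 0.0, -1.0]]
wrist_force: [-3.2, -0.3, 5.4]
gripper_width: 0.0287
finger_force: 60.5
```

The force rose to 5 N, so it is on the floor. Releasing and rising.

Emit:
arm_command:
  rows:
    - [[0,0,0,0,0,0,0.5],[0,0,0,0,0,0,0.5],[0,0,0,0,0,0,0.5],[0,0,0,0,0,0,0.5],[0,0,0,0,0,-0.05,0.5],[0,0,0,0,0,-0.1,0.5],[0,0,0,0,0,-0.15,0.5],[0,0,0,0,0,-0.15,1]]

```text
t: 10.1
tool_pos: [0.6316, -0.072, 0.2457]
orientation: [[0.208, 0.978, 0.001], [0.978, -0.208, 0.0], [0.0, 0.001, -1.0]]
wrist_force: [1.0, -0.4, -0.3]
gripper_width: 0.08
finger_force: 0.0
```

```bash
python3 - <<'E'
from h import *
status();print(delta((.471,-.012,.24)),delta((.451,.1185,.24)))
E
```

```text
t 10.1 pos [ 0.6316 -0.072   0.2457] yaw_y -12.0 tilt [ 6.e-04  1.e-04 -1.e+00] w 0.08 ff 0.0 F [ 1.  -0.4 -0.3] q [ 20.  30. -26.  92.  15.  61. -22.]
[ 0.084 -0.565  0.019] [ 0.496 -0.721  0.019]
```

Emit:
arm_command:
  rows:
    - [[0,0,0,0.028,-0.188,0,1],[0,0,0,0.028,-0.188,0,1],[0,0,0,0.028,-0.188,0.05,1],[0,0,0,0,0,0.15,1],[0,0,0,0,0,0,1],[0,0,0,0,0,0,1],[0,0,0,0,0,0,1],[0,0,0,0,0,0,1]]

```text
t: 11.1
tool_pos: [0.4722, -0.0123, 0.1841]
orientation: [[0.209, 0.978, 0.001], [0.978, -0.209, 0.0], [0.0, 0.001, -1.0]]
wrist_force: [0.7, -0.3, -0.3]
gripper_width: 0.0852
finger_force: 0.0
```

```bash
python3 - <<'E'
from h import *
status()
c=get_calibration('wrist');im=capture('wrist');cv2.imwrite('pics/w6.png',im[:,:,::-1])
for n,a,ce,m in blobs(im,150): print(n,a,ce.round(1),ray(c,ce,.062).round(4))
print(delta((.472,-.012,.095)))
E
```

```text
t 11.1 pos [ 0.4722 -0.0123  0.1841] yaw_y -12.04 tilt [ 0.0014  0.     -1.    ] w 0.0852 ff 0.0 F [ 0.7 -0.3 -0.3] q [ 20.  20. -29. 118.  14.  45. -30.]
blue 1375 [257.3 216.3] [ 0.4727 -0.0111]
blue 4222 [450.  298.3] [ 0.5985 -0.105 ]
green 3149 [459.  229.1] [ 0.6052 -0.0494]
green 832 [500.5 258.6] [ 0.6355 -0.0797]
yellow 1650 [171.2  15.5] [0.451  0.1151]
yellow 8372 [469.4 130.8] [0.6128 0.0166]
[ 0.001 -0.     0.296]
```

View pics/w6.png

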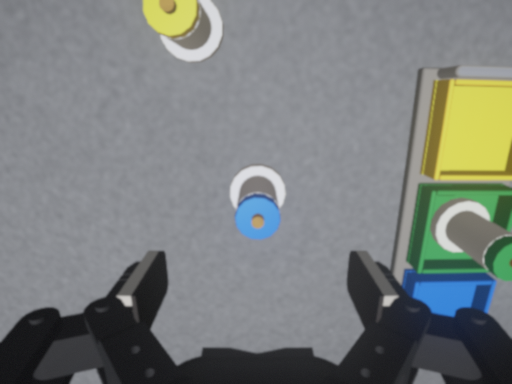

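Wrist view: green stands upright in its bay, with its foot at (462,225). The good blue pin is at (258,221) under the gripper, and yellow is at (171,15).

Emit:
arm_command:
  rows:
    - [[0,0,0,0.002,0,0.1,1],[0,0,0,0,0,0.1,1],[0,0,0,0,0,0.07,1],[0,0,0,0,0,0.023,1],[0,0,0,0,0,0,1],[0,0,0,0,0,0,1],[0,0,0,0,0,0,1]]

```text
t: 12.02
tool_pos: [0.472, -0.0117, 0.0961]
orientation: [[0.208, 0.978, 0.001], [0.978, -0.208, -0.0], [0.0, 0.001, -1.0]]
wrist_force: [0.9, 0.2, 0.6]
gripper_width: 0.0853
finger_force: 0.0
```

Emit:
arm_command:
  rows:
    - [[0,0,0,0,0,0,-1],[0,0,0,0,0,0,-1],[0,0,0,0,0,0,-1],[0,0,0,0,0,0,-1],[0,0,0,0,0,0,-1],[0,0,0,0,0,0,-1],[0,0,0,0,0,0,-1],[0,0,0,0,0,0,-1]]

```text
t: 13.02
tool_pos: [0.4716, -0.0117, 0.0957]
orientation: [[0.208, 0.978, 0.0], [0.978, -0.208, -0.0], [-0.0, 0.0, -1.0]]
wrist_force: [-0.9, -0.5, 5.3]
gripper_width: 0.0293
finger_force: 58.9
```

Emit:
arm_command:
  rows:
    - [[0,0,0,0,0,-0.05,-1],[0,0,0,0,0,-0.15,-1],[0,0,0,0,0,-0.15,-1],[0,0,0,0,0,-0.05,-1],[0,0,0,0,0,0,-1],[0,0,0,0,0,0,-1]]

```text
t: 13.78
tool_pos: [0.4708, -0.0119, 0.2142]
orientation: [[0.208, 0.978, -0.002], [0.978, -0.208, -0.0], [-0.0, -0.002, -1.0]]
wrist_force: [-0.5, 0.1, -1.8]
gripper_width: 0.029
finger_force: 59.3
```

```bash
python3 - <<'E'
from h import *
status();print(delta((.6135,-.1505,.2)))
E
```

```text
t 13.775 pos [ 0.4708 -0.0119  0.2142] yaw_y -12.02 tilt [-0.0021 -0.     -1.    ] w 0.029 ff 59.3 F [-0.5  0.1 -1.8] q [ 21.  18. -31. 116.  12.  49. -28.]
[-0.353  0.562  0.046]
```

Emit:
arm_command:
  rows:
    - [[0,0,0,-0.09,0.14,0,-1],[0,0,0,-0.09,0.14,0,-1],[0,0,0,-0.09,0.14,0,-1],[0,0,0,-0.083,0.14,0,-1],[0,0,0,0,0,0,-1],[0,0,0,0,0,0,-1],[0,0,0,0,0,0,-1]]

```text
t: 14.65
tool_pos: [0.613, -0.1488, 0.2147]
orientation: [[0.206, 0.978, -0.002], [0.978, -0.206, 0.001], [0.0, -0.002, -1.0]]
wrist_force: [-0.1, -0.3, -1.1]
gripper_width: 0.0284
finger_force: 59.8
```

```bash
python3 - <<'E'
from h import *
status();print(delta((.6135,-.1505,.11)))
im=capture('wrist');cv2.imwrite('pics/w7.png',im[:,:,::-1])
E
```

```text
t 14.65 pos [ 0.613  -0.1488  0.2147] yaw_y -11.91 tilt [-1.6e-03  6.0e-04 -1.0e+00] w 0.0284 ff 59.8 F [-0.1 -0.3 -1.1] q [ 27.  31. -25.  95.  15.  58. -15.]
[-0.005  0.003  0.349]
```

View pics/w7.png

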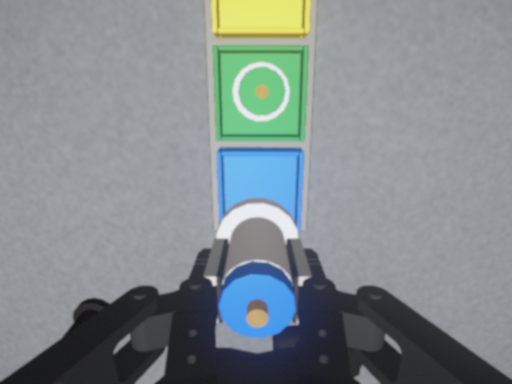

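Wrist view: green is centred in its bay at (261,91). The held blue is over the blue bay, whose centre line is at column 260 against the insert's 257.

Emit:
arm_command:
  rows:
    - [[0,0,0,-0.005,0.007,0.1,-1],[0,0,0,0,0,0.1,-1],[0,0,0,0,0,0.08,-1],[0,0,0,0,0,0.04,-1],[0,0,0,0,0,0.017,-1],[0,0,0,0,0,0,-1],[0,0,0,0,0,0,-1],[0,0,0,0,0,0,-1]]

```text
t: 15.7
tool_pos: [0.6159, -0.1522, 0.1151]
orientation: [[0.208, 0.978, 0.001], [0.978, -0.208, -0.0], [-0.0, 0.001, -1.0]]
wrist_force: [-0.3, -0.1, -1.1]
gripper_width: 0.0286
finger_force: 59.8
```

Emit:
arm_command:
  rows:
    - [[0,0,0,0,0,0.004,-1],[0,0,0,0,0,0.004,-1],[0,0,0,0,0,0,-1],[0,0,0,0,0,0,-1],[0,0,0,0,0,0,-1]]

```text
t: 16.32
tool_pos: [0.6156, -0.1521, 0.1119]
orientation: [[0.208, 0.978, 0.0], [0.978, -0.208, -0.0], [-0.0, 0.0, -1.0]]
wrist_force: [-0.1, -0.6, -1.7]
gripper_width: 0.0285
finger_force: 59.8
```

Emit:
arm_command:
  rows:
    - [[0,0,0,0,0,0.005,-1],[0,0,0,0,0,0,-1],[0,0,0,0,0,0,-1],[0,0,0,0,0,0,-1]]

```text
t: 16.82
tool_pos: [0.6156, -0.1521, 0.1104]
orientation: [[0.208, 0.978, -0.0], [0.978, -0.208, -0.0], [-0.0, -0.0, -1.0]]
wrist_force: [0.7, -0.6, -0.8]
gripper_width: 0.0287
finger_force: 59.8
```

Emit:
arm_command:
  rows:
    - [[0,0,0,0,0,0.003,-1],[0,0,0,0,0,0,-1],[0,0,0,0,0,0,-1],[0,0,0,0,0,0,-1]]

```text
t: 17.32
tool_pos: [0.6157, -0.1521, 0.1098]
orientation: [[0.208, 0.978, 0.0], [0.978, -0.208, -0.0], [-0.0, 0.0, -1.0]]
wrist_force: [-1.4, -0.3, 3.4]
gripper_width: 0.0288
finger_force: 60.0
```

Emit:
arm_command:
  rows:
    - [[0,0,0,0,0,0,0.5],[0,0,0,0,0,0,0.5],[0,0,0,0,0,0,0.5],[0,0,0,0,0,0,0.5],[0,0,0,0,0,-0.05,0.5],[0,0,0,0,0,-0.1,0.5],[0,0,0,0,0,-0.15,0.5],[0,0,0,0,0,-0.15,1]]

```text
t: 18.32
tool_pos: [0.6155, -0.152, 0.2469]
orientation: [[0.208, 0.978, 0.001], [0.978, -0.208, 0.0], [0.0, 0.001, -1.0]]
wrist_force: [1.1, -0.8, 0.7]
gripper_width: 0.0798
finger_force: 0.0
```

```bash
python3 - <<'E'
from h import *
status();print(delta((.4515,.117,.24)))
E
```

```text
t 18.325 pos [ 0.6155 -0.152   0.2469] yaw_y -11.99 tilt [ 6.e-04  0.e+00 -1.e+00] w 0.0798 ff 0.0 F [ 1.1 -0.8  0.7] q [ 28.  30. -26.  92.  14.  61. -14.]
[ 0.763 -0.721  0.023]
```

Emit:
arm_command:
  rows:
    - [[0,0,0,0.127,-0.12,0,1],[0,0,0,0.127,-0.12,0,1],[0,0,0,0.127,-0.12,0,1],[0,0,0,0.127,-0.12,0,1],[0,0,0,0.127,-0.12,0,1],[0,0,0,0.127,-0.12,0,1],[0,0,0,0,0,0.1,1],[0,0,0,0,0,0.1,1]]

```text
t: 19.32
tool_pos: [0.4522, 0.1173, 0.1854]
orientation: [[0.206, 0.978, 0.003], [0.978, -0.206, -0.0], [0.001, 0.003, -1.0]]
wrist_force: [-0.1, -0.2, -0.1]
gripper_width: 0.0857
finger_force: 0.0
```

Emit:
arm_command:
  rows:
    - [[0,0,0,0,0,0,1],[0,0,0,0,0,0,1],[0,0,0,0,0,0,1]]

```text
t: 19.7
tool_pos: [0.4526, 0.1165, 0.1858]
orientation: [[0.208, 0.978, 0.002], [0.978, -0.208, 0.0], [0.001, 0.002, -1.0]]
wrist_force: [-0.6, -0.7, -0.3]
gripper_width: 0.0857
finger_force: 0.0
```

```bash
python3 - <<'E'
from h import *
status()
c=get_calibration('wrist');im=capture('wrist');cv2.imwrite('pics/w8.png',im[:,:,::-1])
for n,a,ce,m in blobs(im,150):print(n,a,ce.round(1),ray(c,ce,.062).round(4))
print(delta((.4515,.117,.0955)))
E
```

```text
t 19.7 pos [0.4526 0.1165 0.1858] yaw_y -12.03 tilt [ 2.1e-03  3.0e-04 -1.0e+00] w 0.0857 ff 0.0 F [-0.6 -0.7 -0.3] q [  7.  20. -33. 118.  15.  45. -47.]
blue 172 [433.5 378.2] [ 0.5664 -0.0558]
green 309 [503.7 321.5] [ 0.6232 -0.0104]
yellow 1462 [254.7 213.7] [0.4519 0.1192]
yellow 4469 [481.5 275.2] [0.6037 0.0371]
[ 0.001 -0.004  0.3  ]
```

View pics/w8.png

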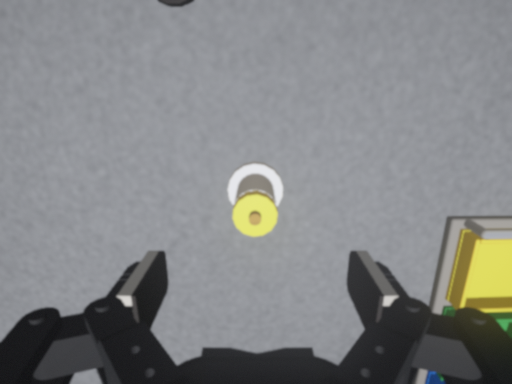

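Wrist view: the yellow pin is at (255,218) between the fingers. It needs about +1.5 mm in x and −1 mm in y, then down.

Emit:
arm_command:
  rows:
    - [[0,0,0,0.005,-0.004,0.1,1],[0,0,0,0,0,0.1,1],[0,0,0,0,0,0.07,1],[0,0,0,0,0,0.03,1],[0,0,0,0,0,0,1],[0,0,0,0,0,0,1],[0,0,0,0,0,0,1]]

```text
t: 20.62
tool_pos: [0.4515, 0.1182, 0.0953]
orientation: [[0.208, 0.978, 0.001], [0.978, -0.208, 0.0], [0.0, 0.001, -1.0]]
wrist_force: [-0.3, 0.2, -0.4]
gripper_width: 0.0854
finger_force: 0.0
```

Emit:
arm_command:
  rows:
    - [[0,0,0,0,0,0,-1],[0,0,0,0,0,0,-1],[0,0,0,0,0,0,-1],[0,0,0,0,0,0,-1],[0,0,0,0,0,0,-1],[0,0,0,0,0,0,-1],[0,0,0,0,0,0,-1],[0,0,0,0,0,0,-1]]

```text
t: 21.62
tool_pos: [0.451, 0.1182, 0.0947]
orientation: [[0.208, 0.978, 0.0], [0.978, -0.208, -0.0], [-0.0, 0.0, -1.0]]
wrist_force: [-1.5, 0.1, 6.0]
gripper_width: 0.029
finger_force: 58.9
```

Emit:
arm_command:
  rows:
    - [[0,0,0,0,0,-0.05,-1],[0,0,0,0,0,-0.15,-1],[0,0,0,0,0,-0.15,-1],[0,0,0,0,0,-0.05,-1],[0,0,0,0,0,0,-1],[0,0,0,0,0,0,-1]]

```text
t: 22.38
tool_pos: [0.4504, 0.1177, 0.2133]
orientation: [[0.208, 0.978, -0.002], [0.978, -0.208, -0.001], [-0.001, -0.002, -1.0]]
wrist_force: [-0.3, -0.0, -1.8]
gripper_width: 0.0288
finger_force: 59.4
```

```bash
python3 - <<'E'
from h import *
status();print(delta((.6475,.0055,.215)))
E
```

```text
t 22.375 pos [0.4504 0.1177 0.2133] yaw_y -12.02 tilt [-1.9e-03 -6.0e-04 -1.0e+00] w 0.0288 ff 59.4 F [-0.3 -0.  -1.8] q [  9.  18. -34. 117.  13.  49. -45.]
[-0.229  0.721 -0.007]
```

Emit:
arm_command:
  rows:
    - [[0,0,0,-0.046,0.144,0,-1],[0,0,0,-0.046,0.144,0,-1],[0,0,0,-0.046,0.144,0,-1],[0,0,0,-0.046,0.144,0,-1],[0,0,0,-0.046,0.144,0,-1],[0,0,0,0,0,0,-1],[0,0,0,0,0,0,-1],[0,0,0,0,0,0,-1]]

```text
t: 23.38
tool_pos: [0.6469, 0.0069, 0.2138]
orientation: [[0.206, 0.978, -0.002], [0.978, -0.206, 0.0], [-0.0, -0.002, -1.0]]
wrist_force: [-0.3, 0.5, -1.9]
gripper_width: 0.0291
finger_force: 59.8
```

```bash
python3 - <<'E'
from h import *
status();print(delta((.6475,.0055,.11)))
im=capture('wrist');cv2.imwrite('pics/w9.png',im[:,:,::-1])
E
```

```text
t 23.375 pos [0.6469 0.0069 0.2138] yaw_y -11.91 tilt [-1.6e-03  2.0e-04 -1.0e+00] w 0.0291 ff 59.8 F [-0.3  0.5 -1.9] q [ 15.  33. -28.  92.  18.  59. -31.]
[-0.004  0.003  0.346]
```

View pics/w9.png

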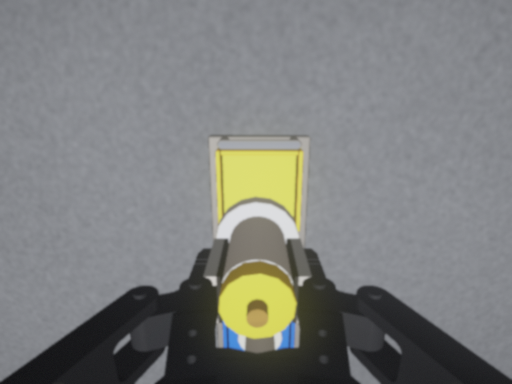

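Wrist view: the held yellow is over the yellow bay, whose centre line is at column 259.5. Going down as before.

Emit:
arm_command:
  rows:
    - [[0,0,0,-0.004,0.005,0.1,-1],[0,0,0,0,0,0.1,-1],[0,0,0,0,0,0.08,-1],[0,0,0,0,0,0.04,-1],[0,0,0,0,0,0.017,-1],[0,0,0,0,0,0,-1],[0,0,0,0,0,0,-1],[0,0,0,0,0,0,-1]]

```text
t: 24.42
tool_pos: [0.6495, 0.0042, 0.1142]
orientation: [[0.208, 0.978, 0.001], [0.978, -0.208, -0.0], [0.0, 0.001, -1.0]]
wrist_force: [1.0, 0.4, -1.9]
gripper_width: 0.0289
finger_force: 59.8
```

Emit:
arm_command:
  rows:
    - [[0,0,0,0,0,0.004,-1],[0,0,0,0,0,0.004,-1],[0,0,0,0,0,0,-1],[0,0,0,0,0,0,-1],[0,0,0,0,0,0,-1]]

```text
t: 25.05
tool_pos: [0.6492, 0.0042, 0.111]
orientation: [[0.208, 0.978, -0.0], [0.978, -0.208, 0.0], [0.0, -0.0, -1.0]]
wrist_force: [0.3, 0.1, -1.7]
gripper_width: 0.0285
finger_force: 59.8
```

Emit:
arm_command:
  rows:
    - [[0,0,0,0,0,0.005,-1],[0,0,0,0,0,0,-1],[0,0,0,0,0,0,-1],[0,0,0,0,0,0,-1]]

```text
t: 25.55
tool_pos: [0.6492, 0.0042, 0.1095]
orientation: [[0.208, 0.978, 0.0], [0.978, -0.208, -0.0], [-0.0, 0.0, -1.0]]
wrist_force: [-0.7, -0.1, -1.8]
gripper_width: 0.0288
finger_force: 59.8
```

Emit:
arm_command:
  rows:
    - [[0,0,0,0,0,0.003,-1],[0,0,0,0,0,0,-1],[0,0,0,0,0,0,-1],[0,0,0,0,0,0,-1]]

```text
t: 26.05
tool_pos: [0.6492, 0.0042, 0.1088]
orientation: [[0.208, 0.978, 0.0], [0.978, -0.208, -0.0], [-0.0, 0.0, -1.0]]
wrist_force: [-1.3, -0.6, 3.0]
gripper_width: 0.0288
finger_force: 60.0
```

On the floor. Releasing, rising, then backing off toward the base for a clear view from the top camera.

Emit:
arm_command:
  rows:
    - [[0,0,0,0,0,0,0.5],[0,0,0,0,0,0,0.5],[0,0,0,0,0,0,0.5],[0,0,0,0,0,0,0.5],[0,0,0,0,0,-0.05,0.5],[0,0,0,0,0,-0.1,0.5],[0,0,0,0,0,-0.15,0.5],[0,0,0,0,0,-0.15,0.5]]

```text
t: 27.05
tool_pos: [0.6491, 0.0043, 0.246]
orientation: [[0.208, 0.978, 0.001], [0.978, -0.208, 0.0], [0.0, 0.001, -1.0]]
wrist_force: [0.2, -0.6, -0.7]
gripper_width: 0.0637
finger_force: 0.0
```

Emit:
arm_command:
  rows:
    - [[0,0,0,0.05,-0.17,0,1],[0,0,0,0.05,-0.17,0,1],[0,0,0,0.05,-0.17,0,1],[0,0,0,0.05,-0.17,0,1],[0,0,0,0,0,0,1],[0,0,0,0,0,0,1],[0,0,0,0,0,0,1]]

```text
t: 27.92
tool_pos: [0.4632, 0.1048, 0.2439]
orientation: [[0.21, 0.978, 0.001], [0.978, -0.21, 0.0], [0.0, 0.001, -1.0]]
wrist_force: [-1.0, -0.6, -1.0]
gripper_width: 0.0855
finger_force: 0.0
```

```bash
python3 - <<'E'
from h import *
status()
a=capture('top')[130:290,120:400];b=capture('side')[110:320,150:350]
cv2.imwrite('pics/f.png',np.vstack([cv2.resize(a,(525,300),interpolation=3),cv2.resize(b,(525,300*1),interpolation=3)])[:,:,::-1])
E
```

```text
t 27.925 pos [0.4632 0.1048 0.2439] yaw_y -12.1 tilt [ 8.e-04  2.e-04 -1.e+00] w 0.0855 ff 0.0 F [-1.  -0.6 -1. ] q [ 11.  16. -35. 114.  12.  53. -42.]
```

View pics/f.png

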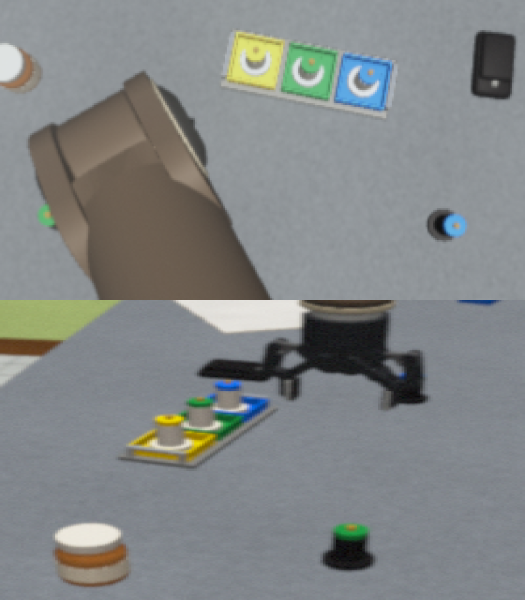

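All three good inserts stand upright in the bays of their colour, at (255,60), (308,70) and (365,75). The worn ones, the jar and the mouse are where they were.

```bash
python3 -c "
from station import *
print(hand_in())"
```

```text
the job is handed in; nothing more can be done
None
```

The three good inserts stand upright on the floor of their matching bays, each set down gently. The worn inserts, the jar and the mouse were left in place, and the job was handed in with the robot's clock at about 28 s.

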